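Load the cutting wheels onto the pastry strip cutter

TASK

Set up the pastry strip cutter: slide the red and the blue cutting-wheel carriages into the slot of the bar from its open end, wheels on the far side from the robot, so that each ends centred on the mark of its own colour. Leave both standing free in the slot, and leave the other kitchen things where they are.

Things in the scene. Friction and masses are not known exactly. Their poses are not given: they have to be found in the camera images.
- bar: Fixed aluminium channel bar of a strip cutter, 56 mm wide (x), 240 long (y), 23 high; origin: centre of its underside; x points away from the robot (far side). A T-slot runs along y over the full length: floor 8 mm above the bench, 46 mm wide and 11 high inside, covered by two 4 mm thick lips that leave a 26 mm slot
- run_in: Flat fixed brass run-in plate at the bar's OPEN end, 66 (x) x 90 (y) x 8 mm, top level with the slot floor, touching the bar's end; origin: centre of its underside, 165 mm from the bar's origin along the bar's +y or -y (varies); axes as the bar. On it, next to the bar, two 25 mm long flared guides, 18 mm high over the bench, open on top, narrow from about 58 to 47 mm
- end_block: Black block with a steel knob that closes the other end of the bar, 44 x 90 mm, 48 mm high with its knob; origin at the centre of its underside, 165 mm from the bar's origin; fixed
- red_mark: Red painted mark across the bar, 8 mm wide along the bar, with a flat tab 21 mm out on each side (look only, nothing to hit); origin at its centre at bench height on the bar's centre line, axes as the bar; which colour is nearer the open end varies; the two are 90 to 170 mm apart, each 45 to 85 mm from the bar's middle
- red_carriage: Red wheel carriage, loose, 0.13-0.25 kg, upright on the bench; origin: centre of its underside. Foot 40 (x) x 50 (y) x 8 mm runs under the lips; stem 20 mm wide to height 18; red body 40 x 50 mm, height 18-31; wooden grip 18 mm thick (x), 36 long (y), height 31-75, above the origin. Wheel sticks out on +x, to 74 mm, height 3-39. On the bar its axes point as the bar's
- red_wheel (a point): Centre of the red carriage's steel cutting wheel (36 mm across, 3 mm thick), 56 mm from the carriage's origin along its +x, 21 mm above the foot's underside
- blue_mark: Blue painted mark across the bar, 8 mm wide along the bar, with a flat tab 21 mm out on each side (look only, nothing to hit); origin at its centre at bench height on the bar's centre line, axes as the bar; which colour is nearer the open end varies; the two are 90 to 170 mm apart, each 45 to 85 mm from the bar's middle
- blue_carriage: Blue wheel carriage, loose, 0.13-0.25 kg, upright on the bench; origin: centre of its underside. Foot 40 (x) x 50 (y) x 8 mm runs under the lips; stem 20 mm wide to height 18; blue body 40 x 50 mm, height 18-31; wooden grip 18 mm thick (x), 36 long (y), height 31-75, above the origin. Wheel sticks out on +x, to 74 mm, height 3-39. On the bar its axes point as the bar's
- blue_wheel (a point): Centre of the blue carriage's steel cutting wheel (36 mm across, 3 mm thick), 56 mm from the carriage's origin along its +x, 21 mm above the foot's underside
- sugar_jar: Bystander, loose, not to be disturbed: tall glass jar with wooden cap, 64 mm across, 140 mm high, between the robot and the bar; origin at the centre of its underside
- baking_tin: Bystander, loose, not to be disturbed: blue tin, 72 mm across, 100 mm high, left of the bar; origin at the centre of its underside
- mug: Bystander, loose, not to be disturbed: white mug, 80 mm across plus a handle at its own +y side (about 35 mm more), 90 mm high, right of the bar; origin at the centre of its underside
- ring_cutter: Bystander, loose, not to be disturbed: steel biscuit ring, 64 mm across, 40 mm high; origin at the centre of its underside
- scraper_block: Bystander, loose, not to be disturbed: pale wooden block, 100 x 60 x 22 mm; origin at the centre of its underside

How it is judged:
By the outcome, as a careful person would: the job done as asked, in the order asked, and still so for the second after the job is handed in, with the robot touching nothing.
It also fails if it takes over 70 s, if anything falls off the work surface, if the arm or the gripper's body presses on something with over 40 N, if the wrist force passes 120 N, or if a joint passes its speed limit or range.

ROBOT

A 6-joint arm with a two-finger parallel gripper is mounted at the origin on the work surface. World frame = base frame: x ahead of the robot, y to its left, z up, the work surface at z = 0. Lengths are in m, angles in degrees, forces in N, time in s.
With the tool pointing down it reaches from about 0.35 to 1 m from the base axis. Payload 7.1 kg.
Tool frame: the origin (TCP) lies on the centre line of the jaws, within the pads' length; the fingertips stand 14 mm ahead of it and the grasp point (between the pads) lies 5 mm behind it (r.finger_overhang is the distance from the TCP to the fingertips, in m); z points along the fingers, y is the line along which they close (so a half turn about z gives the same grasp; the last joint's range is limited). The gripper opens to 85 mm and grips with 20 to 120 N. Pads are 22 mm wide; open, the fingers measure 114 mm over their backs; the gripper's body (76 mm by 85 mm) begins 54 mm behind the grasp point. The pads swing forward as they close: fully open they stand 13 mm farther back than shut.
Start: joints at [-74.771, 24.242, 93.386, -0, 62.372, -1.089], TCP at [0.176, -0.6, 0.245] pointing down, gripper open.
Joint ranges: [-172.04, 172.04], [-51.8, 120.97], [4.93, 147.93], [-75.15, 255.16], [6.16, 154.13], [-145.62, 145.62]. Speed limits (degrees/s): [136.94, 136.94, 172.46, 180, 180, 180].

INTERFACE

Orientations are given as [roll, pitch, yaw] about the fixed x, y, z axes, in that order (R = Rz(yaw) Ry(pitch) Rx(roll)).
In Python, from station import r, camrig, sensors, ticket gives the robot as it stands (r), with the cameras (camrig), the readings (sensors) and the job (ticket).
- The arm moves only by the shell command python3 drive.py 'ROWS' [FORCE]. ROWS is a JSON list of rows, 1 to 10 of them, each of 7 numbers: the finger opening in m, then dx, dy, dz in m, then a rotation vector rx, ry, rz in degrees; each row is the pose to reach, as a shift and turn from the pose commanded when the command began, along the tool's axes at that moment; what a row does not reach only later rows make up. A row lasts 1/12 s, in which the tool goes at most 0.0417 m and 7.16 degrees, less where a joint would pass 70% of its speed; a pose out of reach is approached as far as the arm can. The fingers move at their own pace and stop on an object; FORCE is the grip in N (left out, the last holds). Time passes only in rows, so rows that do not move let the fingers close. It prints the time, the measured TCP pose, the force, the opening and the grip force at its end.
- sensors.state(): the state, without advancing time (a new reading comes with each control period).
- camrig.get_image(name): name is "scene" or "top" or "wrist"; returns a dict with "img" (400x640x3 uint8, red, green, blue), "fx", "fy", "cx", "cy" (pixels), "k1" (the pictures are not rectified: a ray, as slopes to the right and down, at radius r is drawn at 1 + k1 r^2 times it, then the intrinsics apply), "cam_to_world" (4x4, takes a point from camera to world coordinates). Camera axes: x right, y up, looking along -z (the intrinsics and any distortion apply to the point x, -y, -z); pixel columns grow to the right and rows downward; lengths in m; the calibration is good to about 2 mm. A picture is of the moment at which its call begins. There is no depth.
- ticket.job_done(): hands the job in; it is judged then, once.
The state is a dict: "time_s": time; "joint_positions": joint angles; "joint_velocities": joint speeds; "tau": joint torques, N m; "tcp_pos": TCP position; "eef_rot": TCP orientation; "wrist_force": force on the tool from outside, world axes, zero at the start; "torque": the same for the moment, N m; "gripper_width": finger opening in m; "grip_force": force on a finger pad.
Only numpy, scipy, OpenCV 4.12 (cv2) and the standard library are available. Lean on these libraries where they do the work, as an engineer would, in place of code of your own. Each camera call takes 0.05 s, during which the arm holds its last target. There are 200 camera calls.

## Working session

There is one attempt and no reset: what is moved stays moved. The work goes in short steps, Python scripts to look and compute and a shell command to move; the robot and the scene stay as the last step left them, time stands still between calls to the robot, and variables do not carry over. Pictures are saved under pics/ and viewed, at most 13 in all, crops included, and the job is handed in when it is done.

```bash
ls; mkdir -p pics
python3 - <<'E'
from station import r, camrig, sensors, ticket
import cv2,numpy as np
s=sensors.state();print({k:np.round(v,3).tolist() for k,v in s.items()})
for n in("top","scene"):
    d=camrig.get_image(n);cv2.imwrite(f"pics/{n}0.png",d["img"][:,:,::-1])
    print(n,{k:np.round(d[k],4).tolist() for k in d if k!="img"})
    np.save(f"pics/{n}0.npy",d,allow_pickle=True)
E
```

```text
drive.py
pics
station.py
{'time_s': 0.0, 'joint_positions': [-74.77, 24.285, 93.433, 0.001, 62.371, -1.088], 'joint_velocities': [-0.0, -0.028, -0.027, 0.12, 0.04, -0.092], 'tau': [0.002, -55.738, -28.174, 0.0, 0.007, -0.0], 'tcp_pos': [0.175, -0.599, 0.245], 'eef_rot': [-179.911, -0.003, 16.317], 'wrist_force': [0.452, -0.39, 0.437], 'torque': [0.024, -0.008, -0.036], 'grip_force': 0.0, 'gripper_width': 0.085}
top {'fx': 365.6624, 'fy': 365.6624, 'cx': 318.1529, 'cy': 200.3292, 'k1': 0.0089, 'cam_to_world': [[0.01, 0.9925, -0.1219, 0.4267], [-0.9998, 0.012, 0.0156, -0.0106], [0.0169, 0.1217, 0.9924, 0.8565], [0.0, 0.0, 0.0, 1.0]]}
scene {'fx': 467.1297, 'fy': 467.1297, 'cx': 318.0516, 'cy': 207.6842, 'k1': -0.0082, 'cam_to_world': [[-0.7023, -0.6093, 0.3682, 1.0409], [0.7119, -0.597, 0.37, 0.4905], [-0.0056, 0.5219, 0.853, 1.1889], [0.0, 0.0, 0.0, 1.0]]}
```

View pics/top0.png

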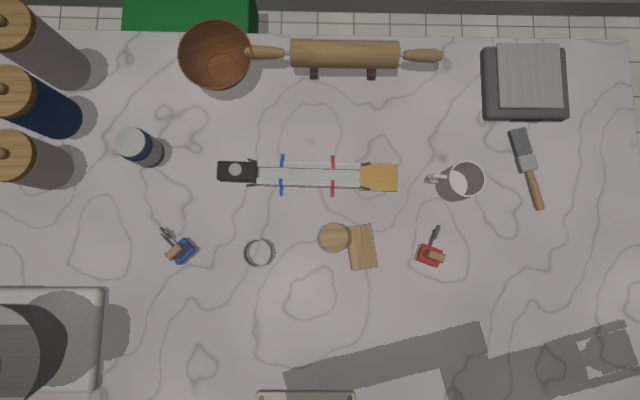

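View pics/scene0.png

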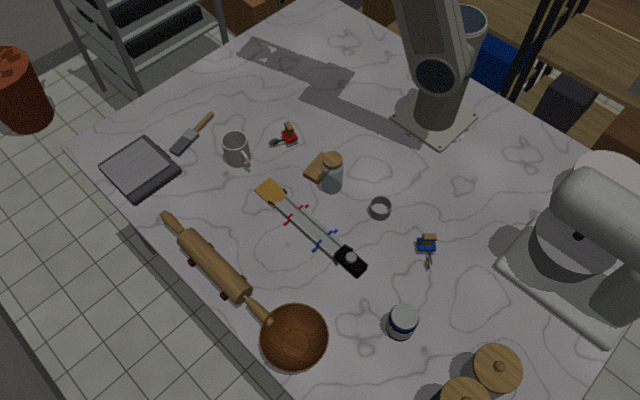

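The top view shows the bar near (310,175). Its end block is on the left (238,170) and the brass run-in on the right (378,178), so the open end is at -y. The blue mark (281,175) is deeper than the red one (333,175), so blue goes in first. The red carriage is at (430,255) and the blue at (180,250). The jar is at (333,237), the scraper at (362,247), the ring at (259,252), the mug at (465,180) and the tin at (140,147).

```bash
cat > h.py <<'E'
import numpy as np,cv2
def ray(d,uv):
    p=(np.atleast_2d(uv).astype(float)-[d["cx"],d["cy"]])/[d["fx"],d["fy"]]
    q=p.copy()
    for _ in range(8): q=p/(1+d["k1"]*(q**2).sum(1,keepdims=True))
    c=d["cam_to_world"];D=np.c_[q[:,0],-q[:,1],-np.ones(len(q))]@c[:3,:3].T
    return c[:3,3],D
def plane(d,uv,z):
    o,D=ray(d,uv);return o+D*((z-o[2])/D[:,2])[:,None]
def tri(d1,u1,d2,u2):
    o1,a=ray(d1,u1);o2,b=ray(d2,u2);a=a[0];b=b[0]
    s=np.linalg.lstsq(np.c_[a,-b],o2-o1,rcond=None)[0]
    p,q=o1+s[0]*a,o2+s[1]*b
    return (p+q)/2,np.linalg.norm(p-q)
def proj(d,P):
    c=d["cam_to_world"];p=(np.atleast_2d(P)-c[:3,3])@c[:3,:3]
    q=np.c_[p[:,0],-p[:,1]]/-p[:,2:];q=q*(1+d["k1"]*(q**2).sum(1,keepdims=True))
    return q*[d["fx"],d["fy"]]+[d["cx"],d["cy"]]
def mask(d,c):
    h=cv2.cvtColor(d["img"],cv2.COLOR_RGB2HSV);H,S,V=cv2.split(h)
    m={"red":((H<8)|(H>172))&(S>130)&(V>70),"blue":(H>100)&(H<130)&(S>120)&(V>50),"brass":(H>12)&(H<28)&(S>150)&(V>100),"wood":(H>8)&(H<25)&(S>60)&(V>60)}[c]
    return m.astype(np.uint8)
def comps(d,c,amin=4):
    n,l,st,ce=cv2.connectedComponentsWithStats(mask(d,c))
    return [(int(st[i,4]),ce[i].round(2).tolist(),cv2.minAreaRect(np.argwhere(l==i)[:,::-1].astype(np.float32))) for i in range(1,n) if st[i,4]>=amin]
E
python3 - <<'E'
from h import *
for n in("top","scene"):
    d=np.load(f"pics/{n}0.npy",allow_pickle=True).item()
    for c in("red","blue","brass"):
        for a,ce,rc in comps(d,c):
            if a<3000: print(n,c,a,ce,np.round(rc[1],1),round(rc[2],1),"z0",plane(d,ce,0)[0][:2].round(4),"z.023",plane(d,ce,.023)[0][:2].round(4))
t,s=[np.load(f"pics/{n}0.npy",allow_pickle=True).item() for n in("top","scene")]
A=cv2.resize(t["img"][140:215,205:405],None,fx=4,fy=4,interpolation=2)
B=np.hstack([cv2.resize(t["img"][220:270,155:205],None,fx=5.32,fy=6,interpolation=2),cv2.resize(t["img"][220:270,405:455],None,fx=5.32,fy=6,interpolation=2),cv2.resize(s["img"][225:275,405:455],None,fx=5.36,fy=6,interpolation=2)])
cv2.imwrite("pics/crop0.png",np.vstack([A,B[:,:800]])[:,:,::-1])
E
```

```text
top red 24 [332.5, 161.5] [11.  1.] 90.0 z0 [ 0.6259 -0.0574] z.023 [ 0.6205 -0.0561]
top red 18 [332.17, 183.33] [6. 2.] 90.0 z0 [ 0.5729 -0.0569] z.023 [ 0.569  -0.0556]
top red 16 [331.5, 191.5] [7. 1.] 90.0 z0 [ 0.5533 -0.0554] z.023 [ 0.5499 -0.0542]
top red 209 [427.34, 255.15] [22.  16.9] 20.6 z0 [ 0.4064 -0.2794] z.023 [ 0.407  -0.2722]
top blue 25 [281.64, 159.44] [ 1.9 11.4] 14.0 z0 [0.6292 0.0642] z.023 [0.6237 0.0622]
top blue 14 [280.29, 181.5] [5. 2.] 90.0 z0 [0.5757 0.0662] z.023 [0.5717 0.0642]
top blue 16 [280.5, 190.5] [7. 1.] 90.0 z0 [0.5542 0.0652] z.023 [0.5508 0.0632]
top blue 27 [182.41, 240.78] [4. 8.] 90.0 z0 [0.4339 0.2888] z.023 [0.4337 0.2808]
top blue 79 [183.77, 256.3] [ 5.  21.4] 48.4 z0 [0.3984 0.2837] z.023 [0.3992 0.2758]
scene red 4 [21.5, 55.0] [3.6 0.4] 26.6 z0 [ 0.8297 -1.2975] z.023 [ 0.8338 -1.2629]
scene red 4 [17.5, 72.75] [3. 1.] -0.0 z0 [ 0.8856 -1.2181] z.023 [ 0.8886 -1.185 ]
scene red 4 [0.5, 75.5] [3. 1.] 90.0 z0 [ 0.936  -1.2498] z.023 [ 0.9381 -1.2161]
scene red 78 [288.69, 136.47] [10. 14.] 90.0 z0 [ 0.3997 -0.2873] z.023 [ 0.4121 -0
[... 886 characters left out ...]
91]
scene blue 19 [331.84, 231.79] [2.5 8.9] 71.6 z0 [0.558  0.0607] z.023 [0.5673 0.069 ]
scene blue 123 [424.72, 246.19] [12. 18.] 90.0 z0 [0.4071 0.281 ] z.023 [0.4193 0.2851]
scene blue 5 [424.2, 239.8] [3.2 0.9] 18.4 z0 [0.3919 0.2674] z.023 [0.4044 0.2717]
scene blue 14 [318.64, 242.0] [2.1 5.7] 45.0 z0 [0.6083 0.0567] z.023 [0.6167 0.0651]
scene blue 6 [430.5, 240.0] [5. 0.] 180.0 z0 [0.3798 0.2806] z.023 [0.3926 0.2847]
scene blue 21 [314.86, 248.62] [2.1 7.1] 45.0 z0 [0.6308 0.0638] z.023 [0.6387 0.0721]
scene blue 12 [403.33, 329.75] [9.2 1.8] 12.5 z0 [0.6362 0.3899] z.023 [0.644  0.3919]
scene brass 418 [270.44, 191.06] [26.2 19.8] 45.0 z0 [ 0.5871 -0.1708] z.023 [ 0.5959 -0.158 ]
```

View pics/crop0.png

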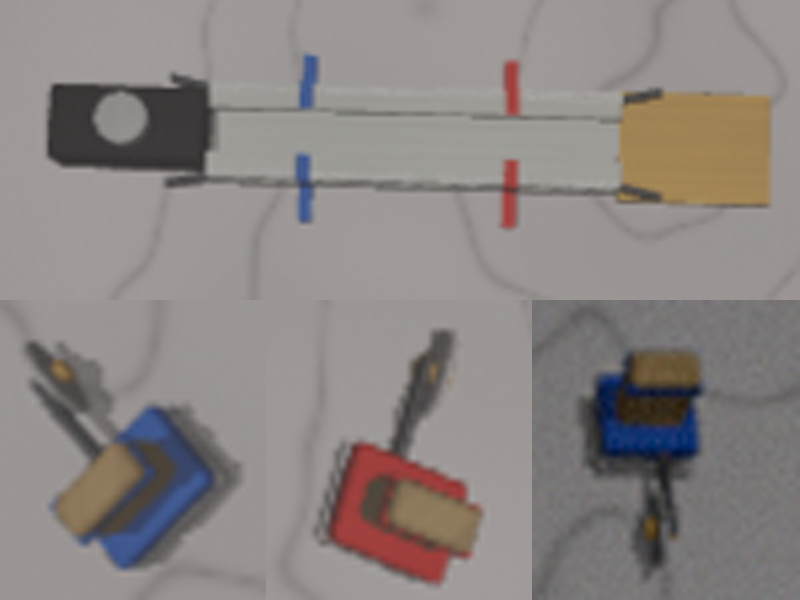

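The tabs are on the bench. The two views put the red mark near (0.590,-0.056) and the blue near (0.592,0.063), with the bar turned about -1.4°. The blue carriage points at about +43° and the red at about -18°. I'll fly over them with the wrist camera to refine these.

```bash
cat > to.py <<'E'
import sys,numpy as np
from scipy.spatial.transform import Rotation as R
def delta(x,y,z,yaw):
    from station import r, camrig, sensors, ticket
    s=sensors.state();A=R.from_euler("xyz",s["eef_rot"],degrees=True)
    B=R.from_euler("xyz",[180,0,yaw],degrees=True)
    d=A.inv().apply(np.array([x,y,z])-s["tcp_pos"]);w=(A.inv()*B).as_rotvec(degrees=True)
    print("tcp",np.round(s["tcp_pos"],4),"rot",np.round(s["eef_rot"],2),"-> row",d.round(4),w.round(2),"rows>=",max(np.linalg.norm(d)/.0417,np.linalg.norm(w)/7.16).__round__(1))
if __name__=="__main__": delta(*map(float,sys.argv[1:]))
E
python3 to.py 0.39 -0.27 0.30 72
python3 drive.py '[[0.085,0.298,-0.256,-0.055,0,0,-55.7],[0.085,0.298,-0.256,-0.055,0,0,-55.7],[0.085,0.298,-0.256,-0.055,0,0,-55.7],[0.085,0.298,-0.256,-0.055,0,0,-55.7],[0.085,0.298,-0.256,-0.055,0,0,-55.7],[0.085,0.298,-0.256,-0.055,0,0,-55.7],[0.085,0.298,-0.256,-0.055,0,0,-55.7],[0.085,0.298,-0.256,-0.055,0,0,-55.7],[0.085,0.298,-0.256,-0.055,0,0,-55.7],[0.085,0.298,-0.256,-0.055,0,0,-55.7]]'
python3 - <<'E'
from station import r, camrig, sensors, ticket
import cv2,numpy as np
d=camrig.get_image("wrist");cv2.imwrite("pics/w1.png",d["img"][:,:,::-1]);np.save("pics/w1.npy",d,allow_pickle=True)
print({k:np.round(d[k],4).tolist() for k in d if k!="img"})
E
python3 to.py 0.44 -0.07 0.30 90
```

```text
time_s: 0.93
tcp_pos: [0.3911, -0.2672, 0.3008]
eef_rot: [180.0, -0.0, 72.1]
wrist_force: [0.3, 0.6, 0.6]
gripper_width: 0.0853
grip_force: 0.0
{'fx': 328.4254, 'fy': 328.4254, 'cx': 317.2658, 'cy': 195.5493, 'k1': -0.0592, 'cam_to_world': [[0.952, 0.2944, 0.084, 0.4129], [-0.3062, 0.9148, 0.2634, -0.201], [0.0007, -0.2764, 0.961, 0.43], [0.0, 0.0, 0.0, 1.0]]}
tcp [ 0.3922 -0.266   0.3012] rot [ 1.7992e+02 -1.0000e-01  7.2180e+01] -> row [ 0.2013 -0.0145  0.0015] [  0.09  -0.09 -17.82] rows>= 4.8
```

View pics/w1.png

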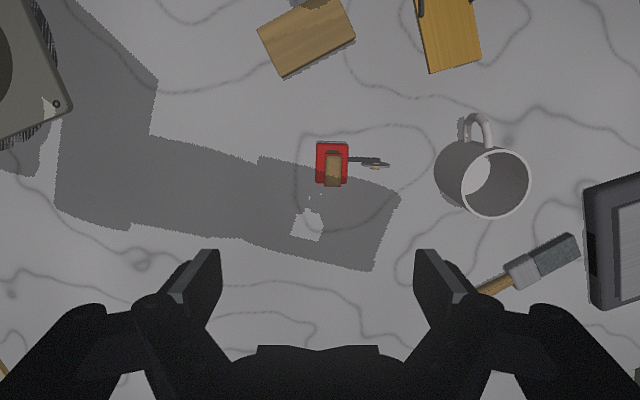

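The wrist view shows the red carriage body at about (332,163), its wheel pointing image-right to (375,162), the mug at (482,180) with its handle at (478,125), the scraper at (305,40) and the brass run-in at (447,40). Next I measure red, then go towards blue past the bar.

```bash
cat > meas.py <<'E'
from h import *
def carriage(d,c,box=None,z=.031):
    m=mask(d,c)
    if box: k=np.zeros_like(m);k[box[1]:box[3],box[0]:box[2]]=1;m=m*k
    n,l,st,ce=cv2.connectedComponentsWithStats(m)
    i=1+np.argmax(st[1:,4]); pts=np.argwhere(m*(cv2.dilate((l==i).astype(np.uint8),np.ones((15,15)))>0))[:,::-1]
    P=plane(d,pts,z)[:,:2].astype(np.float32)*1000
    (cx,cy),(w,h),a=cv2.minAreaRect(P)
    if w>h: a+=90   # long side = carriage y ; normal = a
    yaw=(a+90)%180-90
    return cx/1000,cy/1000,w,h,yaw
E
python3 - <<'E'
from meas import *
d=np.load("pics/w1.npy",allow_pickle=True).item()
print(carriage(d,"red"))
print([plane(d,[u,v],z)[0].round(4) for u,v,z in((375,162,.021),(478,118,.06),(333,155,.075))])
E
python3 drive.py '[[0.085,0.20,-0.015,0,0,0,-18],[0.085,0.20,-0.015,0,0,0,-18],[0.085,0.20,-0.015,0,0,0,-18],[0.085,0.20,-0.015,0,0,0,-18],[0.085,0.20,-0.015,0,0,0,-18],[0.085,0.20,-0.015,0,0,0,-18]]'
python3 to.py 0.42 0.23 0.30 130
```

```text
(0.4063355712890625, -0.2782039794921875, 52.85448455810547, 38.82088851928711, -19.933975219726562)
[array([ 0.46  , -0.2934,  0.021 ]), array([ 0.5791, -0.2716,  0.06  ]), array([ 0.4122, -0.2598,  0.075 ])]
time_s: 1.48
tcp_pos: [0.4377, -0.071, 0.3002]
eef_rot: [180.0, -0.1, 90.3]
wrist_force: [0.3, -0.9, -0.4]
gripper_width: 0.0847
grip_force: 0.0
tcp [ 0.4377 -0.071   0.3002] rot [ 1.800e+02 -1.000e-01  9.028e+01] -> row [ 0.3011 -0.0163  0.0007] [  0.04  -0.09 -39.72] rows>= 7.2
```

```bash
python3 - <<'E'
from station import r, camrig, sensors, ticket
import numpy as np
np.save("pics/w2.npy",camrig.get_image("wrist"),allow_pickle=True)
E
python3 drive.py '[[0.085,0.30,-0.016,0,0,0,-39.7],[0.085,0.30,-0.016,0,0,0,-39.7],[0.085,0.30,-0.016,0,0,0,-39.7],[0.085,0.30,-0.016,0,0,0,-39.7],[0.085,0.30,-0.016,0,0,0,-39.7],[0.085,0.30,-0.016,0,0,0,-39.7],[0.085,0.30,-0.016,0,0,0,-39.7],[0.085,0.30,-0.016,0,0,0,-39.7]]'
python3 - <<'E'
from station import r, camrig, sensors, ticket
from meas import *
w=camrig.get_image("wrist");np.save("pics/w3.npy",w,allow_pickle=True)
print(carriage(w,"blue"))
d=np.load("pics/w2.npy",allow_pickle=True).item()
for c in("red","blue","brass"):
    for a,ce,rc in comps(d,c,20):
        print(c,a,ce,np.round(rc[1],1),round(rc[2],1),"z0",plane(d,ce,0)[0][:2].round(4),"z.023",plane(d,ce,.023)[0][:2].round(4))
cv2.imwrite("pics/w23.png",cv2.resize(np.vstack([d["img"],w["img"]]),None,fx=.75,fy=.75)[:,:,::-1])
E
```

```text
time_s: 2.2
tcp_pos: [0.4213, 0.2282, 0.3004]
eef_rot: [179.9, -0.0, 129.9]
wrist_force: [-0.4, -0.7, 0.3]
gripper_width: 0.085
grip_force: 0.0
(0.4113306884765625, 0.2812279968261719, 38.76744842529297, 48.63158416748047, 43.76664352416992)
red 97 [404.59, 146.48] [16.  5.] 0.0 z0 [ 0.5527 -0.0571] z.023 [ 0.5466 -0.0541]
red 78 [422.69, 149.35] [12.9  6. ] 5.2 z0 [ 0.5771 -0.0606] z.023 [ 0.5696 -0.0574]
red 118 [461.32, 149.42] [ 6.7 21.7] 80.5 z0 [ 0.629  -0.0601] z.023 [ 0.6187 -0.0569]
red 520 [294.31, 299.6] [28.5 32.9] 18.4 z0 [ 0.4049 -0.2879] z.023 [ 0.4066 -0.2726]
blue 97 [432.71, 46.01] [14.  6.] 0.0 z0 [0.579  0.0667] z.023 [0.5714 0.0631]
blue 120 [413.08, 47.98] [ 6. 17.] 90.0 z0 [0.5548 0.0639] z.023 [0.5486 0.0604]
blue 154 [473.16, 49.23] [21.9  8.9] 6.3 z0 [0.6301 0.0644] z.023 [0.6198 0.0609]
brass 51 [445.67, 239.47] [ 4.3 36.9] 11.3 z0 [ 0.6225 -0.189 ] z.023 [ 0.6126 -0.179 ]
```

View pics/w23.png

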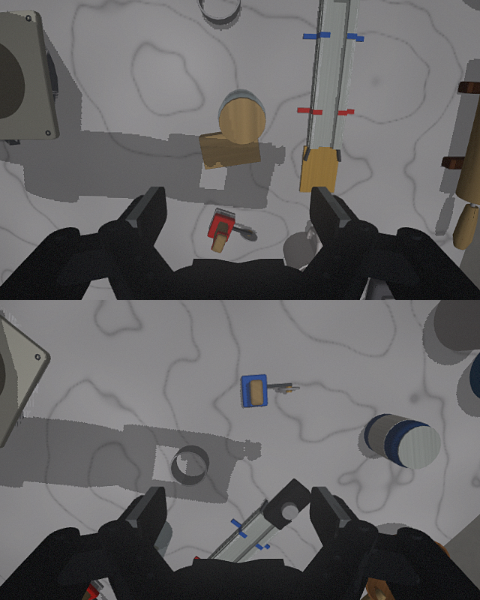

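The lower picture has the blue carriage body at about (255,390) in the half-scale view, wheel to the right. It measures 39x49 mm, which matches the given size. The marks come out at red about (0.591,-0.057) and blue about (0.593,0.064). Now I grasp blue.

```bash
python3 to.py 0.4113 0.2812 0.12 133.8; python3 to.py 0.4113 0.2812 0.056 133.8
```

```text
tcp [0.4212 0.2273 0.3002] rot [ 1.7997e+02 -3.0000e-02  1.2989e+02] -> row [0.0476 0.0268 0.1802] [ 0.04 -0.03 -3.91] rows>= 4.5
tcp [0.4212 0.2273 0.3002] rot [ 1.7997e+02 -3.0000e-02  1.2989e+02] -> row [0.0476 0.0268 0.2442] [ 0.04 -0.03 -3.91] rows>= 6.0
```

```bash
python3 drive.py '[[0.05,0.0476,0.0268,0.10,0,0,-3.9],[0.05,0.0476,0.0268,0.13,0,0,-3.9],[0.05,0.0476,0.0268,0.17,0,0,-3.9],[0.05,0.0476,0.0268,0.20,0,0,-3.9],[0.05,0.0476,0.0268,0.225,0,0,-3.9],[0.05,0.0476,0.0268,0.244,0,0,-3.9],[0.05,0.0476,0.0268,0.244,0,0,-3.9],[0.05,0.0476,0.0268,0.244,0,0,-3.9]]' 50; python3 to.py 0.4113 0.2812 0.056 133.8
```

```text
time_s: 2.92
tcp_pos: [0.41, 0.2757, 0.0542]
eef_rot: [-179.6, -0.1, 133.5]
wrist_force: [0.2, -0.3, 0.2]
gripper_width: 0.0503
grip_force: 0.0
tcp [0.41   0.2757 0.0542] rot [-1.7959e+02 -7.0000e-02  1.3354e+02] -> row [ 0.0031  0.0048 -0.0018] [-0.41 -0.07 -0.26] rows>= 0.1
```

```bash
python3 drive.py '[[0.05,0,0,0,0,0,0],[0.05,0,0,0,0,0,0],[0.05,0,0,0,0,0,0]]'; python3 to.py 0.4113 0.2812 0.056 133.8
```

```text
time_s: 3.17
tcp_pos: [0.4132, 0.2788, 0.0593]
eef_rot: [179.7, 0.1, 133.6]
wrist_force: [0.0, -0.4, 0.1]
gripper_width: 0.0501
grip_force: 0.0
tcp [0.4132 0.2788 0.0593] rot [1.7970e+02 6.0000e-02 1.3359e+02] -> row [0.003  0.0003 0.0033] [ 0.3   0.06 -0.21] rows>= 0.1
```

```bash
python3 drive.py '[[0.05,0.002,0,0.002,0,0,0],[0.01,0.002,0,0.002,0,0,0],[0.01,0.002,0,0.002,0,0,0],[0.01,0.002,0,0.002,0,0,0],[0.01,0.002,0,0.002,0,0,0],[0.01,0.002,0,0.002,0,0,0]]' 60; python3 to.py 0.4113 0.2812 0.056 133.8
```

```text
time_s: 3.67
tcp_pos: [0.4103, 0.28, 0.055]
eef_rot: [179.9, 0.0, 133.6]
wrist_force: [-1.0, -0.3, 8.2]
gripper_width: 0.017
grip_force: 61.4
tcp [0.4103 0.28   0.055 ] rot [1.7994e+02 1.0000e-02 1.3363e+02] -> row [ 0.0001  0.0016 -0.001 ] [ 0.06  0.01 -0.17] rows>= 0.0
```

```bash
python3 drive.py '[[0.01,0,0,-0.04,0,0,0],[0.01,0,0,-0.08,0,0,0],[0.01,0,0,-0.12,0,0,0],[0.01,0,0,-0.16,0,0,0],[0.01,0,0,-0.16,0,0,0],[0.01,0,0,-0.16,0,0,0]]'; python3 to.py 0.589 -0.19 0.21 89.1
python3 - <<'E'
from h import *
d=np.load("pics/top0.npy",allow_pickle=True).item()
for u,v,z in((258.75,167.25,.023),(360,169.75,.023),(360,163.5,.008),(360,190.5,.008),(397.5,164,.008),(397.5,191,.008)): print(u,v,plane(d,[u,v],z)[0].round(4))
E
```

```text
time_s: 4.17
tcp_pos: [0.4109, 0.2803, 0.2164]
eef_rot: [179.7, 0.1, 133.6]
wrist_force: [-0.1, -0.8, -2.3]
gripper_width: 0.0174
grip_force: 60.2
tcp [0.4109 0.2803 0.2164] rot [1.7972e+02 5.0000e-02 1.3363e+02] -> row [-0.4634 -0.1956  0.0059] [ 0.28 -0.06 44.53] rows>= 12.1
258.75 167.25 [0.6045 0.1147 0.023 ]
360 169.75 [ 0.6018 -0.1202  0.023 ]
360 163.5 [ 0.6201 -0.1222  0.008 ]
360 190.5 [ 0.5553 -0.122   0.008 ]
397.5 164 [ 0.6201 -0.2114  0.008 ]
397.5 191 [ 0.5552 -0.2104  0.008 ]
```

```bash
python3 drive.py '[[0.01,-0.463,-0.196,0.004,0,0,44.5],[0.01,-0.463,-0.196,0.004,0,0,44.5],[0.01,-0.463,-0.196,0.004,0,0,44.5],[0.01,-0.463,-0.196,0.004,0,0,44.5],[0.01,-0.463,-0.196,0.004,0,0,44.5],[0.01,-0.463,-0.196,0.004,0,0,44.5],[0.01,-0.463,-0.196,0.004,0,0,44.5],[0.01,-0.463,-0.196,0.004,0,0,44.5],[0.01,-0.463,-0.196,0.004,0,0,44.5],[0.01,-0.463,-0.196,0.004,0,0,44.5]]'; python3 to.py 0.588 -0.188 0.21 89.2
```

```text
time_s: 5.0
tcp_pos: [0.5557, -0.112, 0.2084]
eef_rot: [-179.7, -0.1, 89.1]
wrist_force: [1.3, 0.8, -1.9]
gripper_width: 0.0174
grip_force: 60.1
tcp [ 0.5557 -0.112   0.2084] rot [-1.7974e+02 -6.0000e-02  8.9100e+01] -> row [-0.0755  0.0334 -0.0019] [-0.26 -0.06 -0.09] rows>= 2.0
```

```bash
python3 drive.py '[[0.01,-0.04,0.018,0,0,0,0],[0.01,-0.0745,0.033,0.01,0,0,0],[0.01,-0.0745,0.033,0.05,0,0,0],[0.01,-0.0745,0.033,0.09,0,0,0],[0.01,-0.0745,0.033,0.12,0,0,0],[0.01,-0.0745,0.033,0.12,0,0,0],[0.01,-0.0745,0.033,0.12,0,0,0],[0.01,-0.0745,0.033,0.12,0,0,0]]'
python3 - <<'E'
from station import r, camrig, sensors, ticket
from meas import *
w=camrig.get_image("wrist");t=camrig.get_image("top");np.save("pics/w4.npy",w,allow_pickle=True);np.save("pics/t4.npy",t,allow_pickle=True)
cv2.imwrite("pics/w4.png",np.vstack([w["img"],cv2.resize(t["img"][120:220,260:460],(640,320))])[:,:,::-1][:,:,:])
cv2.imwrite("pics/w4.png",cv2.resize(cv2.imread("pics/w4.png"),(533,600)))
E
python3 to.py 0.588 -0.186 0.085 89.2
```

```text
time_s: 5.67
tcp_pos: [0.5891, -0.1851, 0.0912]
eef_rot: [-180.0, -0.0, 89.1]
wrist_force: [1.3, 0.4, -2.1]
gripper_width: 0.0173
grip_force: 60.0
tcp [ 0.5902 -0.1854  0.093 ] rot [1.7982e+02 6.0000e-02 8.9140e+01] -> row [-0.0007 -0.0022  0.008 ] [ 0.18  0.06 -0.06] rows>= 0.2
```

View pics/w4.png

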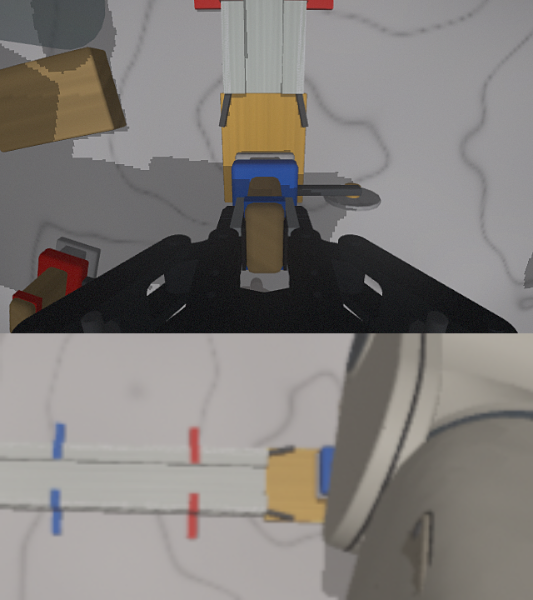

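The wrist picture shows the blue carriage held with its wheel to the right (far side). Body columns are about 233–298 in the scaled view, centred over the plate (221–306) and the slot (244–283). I'll check this in numbers.

Run:
```python
from meas import *
w=np.load("pics/w4.npy",allow_pickle=True).item()
for c,rows,z in(("blue",(204,214),.068),("brass",(160,176),.008),("red",(2,5),.0)):
    m=mask(w,c)
    for v in rows:
        u=np.where(m[v,200:420])[0]+200
        if len(u): print(c,v,u.min(),u.max(),plane(w,[[u.min(),v],[u.max()+1,v]],z)[:,:2].round(4).tolist())
g=cv2.cvtColor(w["img"],cv2.COLOR_RGB2GRAY)
for v in (30,60,90): 
    s=np.abs(cv2.Sobel(g,cv2.CV_32F,1,0))[v,250:390]; i=np.where(s>60)[0]+250; print(v,i.tolist())
b=np.where(mask(w,"blue")[:,300:335].any(1))[0];print("front row",b.min(),plane(w,[318,b.min()],.068)[0].round(4))
```

```text
blue 204 278 357 [[0.5708, -0.1633], [0.6097, -0.1639]]
blue 214 278 356 [[0.5705, -0.1685], [0.6093, -0.169]]
brass 160 267 365 [[0.5572, -0.152], [0.6219, -0.1529]]
brass 176 267 364 [[0.5566, -0.1627], [0.6215, -0.1636]]
red 2 233 399 [[0.54, -0.0552], [0.642, -0.0568]]
red 5 234 399 [[0.5405, -0.057], [0.642, -0.0585]]
30 [265, 274, 292, 293, 295, 296, 338, 339, 340, 341, 367]
60 [292, 293, 296, 297, 338, 340, 366]
90 [267, 293, 295, 338, 364, 365]
front row 192 [ 0.5903 -0.1575  0.068 ]
```

```bash
python3 drive.py '[[0.01,0,-0.001,0.012,0,0,0],[0.01,0,-0.001,0.022,0,0,0],[0.01,0,-0.001,0.022,0,0,0],[0.01,0,-0.001,0.022,0,0,0]]' | head -4; python3 drive.py '[[0.01,0,0,0.003,0,0,0],[0.01,0,0,0.003,0,0,0],[0.01,0,0,0.003,0,0,0]]' | head -4;  python3 drive.py '[[0.01,0,0,0.002,0,0,0],[0.01,0,0,0.002,0,0,0],[0.01,0,0,0.002,0,0,0]]' | head -4
```

```text
time_s: 6.1
tcp_pos: [0.5872, -0.1849, 0.0684]
eef_rot: [-179.9, -0.0, 89.1]
wrist_force: [-0.2, -0.3, -3.0]
time_s: 6.35
tcp_pos: [0.5879, -0.1852, 0.066]
eef_rot: [180.0, -0.0, 89.1]
wrist_force: [-0.2, -0.8, -3.2]
time_s: 6.6
tcp_pos: [0.5878, -0.1851, 0.064]
eef_rot: [-180.0, -0.0, 89.1]
wrist_force: [-0.0, -0.2, -2.6]
```

```bash
python3 drive.py '[[0.01,0,0,0.0015,0,0,0],[0.01,0,0,0.0015,0,0,0],[0.01,0,0,0.0015,0,0,0]]' | head -4; python3 drive.py '[[0.01,0,0,0.0015,0,0,0],[0.01,0,0,0.0015,0,0,0],[0.01,0,0,0.0015,0,0,0]]' | head -4
```

```text
time_s: 6.85
tcp_pos: [0.5881, -0.1852, 0.063]
eef_rot: [180.0, 0.0, 89.1]
wrist_force: [-0.9, 0.7, 3.7]
time_s: 7.1
tcp_pos: [0.5883, -0.1852, 0.063]
eef_rot: [179.9, 0.0, 89.1]
wrist_force: [-4.4, 1.6, 16.4]
```

```bash
python3 drive.py '[[0.01,0,0,-0.003,0,0,0],[0.01,0.005,0,-0.003,0,0,0],[0.01,0.015,0,-0.003,0,0,0],[0.01,0.025,0,-0.003,0,0,0],[0.01,0.035,0,-0.003,0,0,0],[0.01,0.045,0,-0.003,0,0,0],[0.01,0.05,0,-0.003,0,0,0],[0.01,0.05,0,-0.003,0,0,0]]' | head -4; python3 drive.py '[[0.01,0.01,0,0,0,0,0],[0.01,0.02,0,0,0,0,0],[0.01,0.03,0,0,0,0,0],[0.01,0.04,0,0,0,0,0],[0.01,0.05,0,0,0,0,0],[0.01,0.06,0.0001,0,0,0,0],[0.01,0.06,0.0001,0,0,0,0]]'|head -4
```

```text
time_s: 7.77
tcp_pos: [0.5885, -0.1334, 0.0638]
eef_rot: [-180.0, -0.0, 89.2]
wrist_force: [-0.0, -1.1, -2.3]
time_s: 8.35
tcp_pos: [0.5895, -0.0731, 0.064]
eef_rot: [-180.0, -0.0, 89.2]
wrist_force: [-1.1, 0.6, -2.7]
```

```bash
python3 drive.py '[[0.01,0.015,0,0,0,0,0],[0.01,0.03,0,0,0,0,0],[0.01,0.045,0,0,0,0,0],[0.01,0.06,0,0,0,0,0],[0.01,0.075,0.0001,0,0,0,0],[0.01,0.09,0.0002,0,0,0,0],[0.01,0.105,0.0002,0,0,0,0],[0.01,0.117,0.0002,0,0,0,0],[0.01,0.117,0.0002,0,0,0,0]]'|head -4
python3 - <<'E'
from station import r, camrig, sensors, ticket
from meas import *
w=camrig.get_image("wrist");t=camrig.get_image("top");s=camrig.get_image("scene");print(sensors.state()["tcp_pos"])
for n,d in(("w5",w),("t5",t),("s5",s)): np.save(f"pics/{n}.npy",d,allow_pickle=True)
for n,d in(("w",w),("t",t),("s",s)):
  for a,ce,rc in comps(d,"blue",10):
    p=plane(d,ce,0)[0]
    if .5<p[0]<.7 and -.1<p[1]<.2: print(n,a,ce,np.round(rc[1],1),p[:2].round(4),plane(d,ce,.023)[0][:2].round(4),plane(d,ce,.039)[0][:2].round(4))
cv2.imwrite("pics/w5.png",np.vstack([w["img"][:240],cv2.resize(s["img"][180:280,250:450],(640,320))])[:,:,::-1])
E
```

```text
time_s: 9.1
tcp_pos: [0.5917, 0.0437, 0.064]
eef_rot: [180.0, -0.0, 89.2]
wrist_force: [0.1, -1.0, -2.5]
[0.59163645 0.04157579 0.06400531]
w 4295 [317.6, 208.98] [167.  77.] [0.5925 0.049 ] [0.5926 0.0567] [0.5926 0.062 ]
s 116 [322.41, 234.5] [14.3 23.1] [0.5834 0.0474] [0.5923 0.056 ] [0.5984 0.062 ]
s 20 [314.85, 248.7] [2.1 7.1] [0.631 0.064] [0.6389 0.0722] [0.6444 0.078 ]
```

View pics/w5.png

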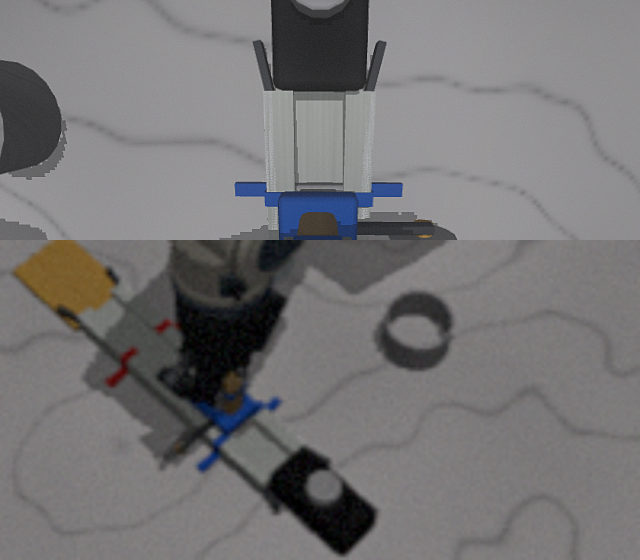

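The blue carriage is inside the slot with its wheel on the far side, and the end block is ahead. The mark tabs show at rows 183–196 (columns 235–265 and 372–402) and the body's front edge at about row 192. I'll compute the remaining gap within this view.

```bash
cat > rel.py <<'E'
from meas import *
def rel(w,c,ztop=.040):
    m=mask(w,c)
    out=[]
    for lo,hi in((238,262),(375,400)):
        rr=[np.where(m[:,u])[0] for u in range(lo,hi)]; rr=[x for x in rr if len(x)]
        if not rr: continue
        a=np.median([x.min() for x in rr]);b=np.median([x.max()+1 for x in rr])
        pa,pb=plane(w,[[(lo+hi)/2,a-.5],[(lo+hi)/2,b-.5]],0)
        out.append(((pa+pb)/2)[:2]);print("tab",lo,a,b,pa.round(4),pb.round(4))
    lip=[]
    for lo,hi in((268,275),(363,369)):
        rr=[np.where(m[:,u])[0] for u in range(lo,hi)]; rr=[x for x in rr if len(x)]
        if not rr: continue
        a=np.median([x.min() for x in rr]);b=np.median([x.max()+1 for x in rr])
        pa,pb=plane(w,[[(lo+hi)/2,a-.5],[(lo+hi)/2,b-.5]],.023);lip.append((pa+pb)/2);print("lip",lo,a,b,pa.round(4),pb.round(4))
    f=np.median([np.where(m[:,u])[0].min() for u in range(290,345)])
    p=plane(w,[317,f-.5],ztop)[0];print("front",f,p.round(4),"centre y",p[1]-.025, "markmid",np.mean(out,0) if out else None)
    return
E
python3 - <<'E'
from rel import *
from station import r, camrig, sensors, ticket
w=np.load("pics/w5.npy",allow_pickle=True).item();rel(w,"blue");print(sensors.state()["tcp_pos"])
E
```

```text
tab 238 183.0 196.0 [0.5517 0.0665 0.    ] [0.5512 0.0583 0.    ]
tab 375 184.0 197.0 [0.6352 0.0647 0.    ] [0.6356 0.0565 0.    ]
lip 268 192.0 207.0 [0.5679 0.0669 0.023 ] [0.5675 0.0584 0.023 ]
lip 363 193.0 207.0 [0.6188 0.0657 0.023 ] [0.619  0.0577 0.023 ]
front 192.0 [0.5925 0.0713 0.04  ] centre y 0.046258698482746295 markmid [0.59341818 0.06149545]
[0.59163645 0.04157579 0.06400531]
```

```bash
python3 drive.py '[[0.01,0.008,0,0,0,0,0],[0.01,0.0155,0,0,0,0,0],[0.01,0.0155,0,0,0,0,0],[0.01,0.0155,0,0,0,0,0],[0.01,0.0155,0,0,0,0,0]]'|head -4
python3 - <<'E'
from rel import *
from station import r, camrig, sensors, ticket
w=camrig.get_image("wrist");np.save("pics/w6.npy",w,allow_pickle=True);rel(w,"blue");print(sensors.state()["tcp_pos"])
E
```

```text
time_s: 9.67
tcp_pos: [0.5918, 0.0573, 0.064]
eef_rot: [-180.0, 0.0, 89.1]
wrist_force: [-0.4, 0.9, -3.0]
tab 238 205.0 218.0 [0.5509 0.0662 0.    ] [0.5502 0.0576 0.    ]
tab 375 204.0 218.0 [0.6359 0.0656 0.    ] [0.6363 0.0564 0.    ]
lip 268 216.0 230.0 [0.5673 0.0669 0.023 ] [0.5669 0.0586 0.023 ]
lip 363 216.5 222.0 [0.6193 0.0658 0.023 ] [0.6193 0.0626 0.023 ]
front 192.0 [0.5926 0.0849 0.04  ] centre y 0.059890414819974806 markmid [0.59330985 0.06142302]
[0.59182262 0.05723231 0.06397976]
```

```bash
python3 drive.py '[[0.01,0.002,0,0,0,0,0],[0.01,0.002,0,0.001,0,0,0],[0.01,0.002,0,0.0013,0,0,0],[0.01,0.002,0,0.0013,0,0,0]]'; python3 drive.py '[[0.04,0,0,0,0,0,0],[0.04,0,0,0,0,0,0],[0.04,0,0,0,0,0,0],[0.04,0,0,0,0,0,0],[0.04,0,0,-0.02,0,0,0],[0.04,0,0,-0.05,0,0,0],[0.05,0,0,-0.09,0,0,0],[0.05,0,0,-0.13,0,0,0],[0.05,0,0,-0.16,0,0,0],[0.05,0,0,-0.16,0,0,0]]'
python3 - <<'E'
from rel import *
from station import r, camrig, sensors, ticket
w=camrig.get_image("wrist");np.save("pics/w7.npy",w,allow_pickle=True)
cv2.imwrite("pics/w7.png",w["img"][:,:,::-1])
for a,ce,rc in comps(w,"blue",8): print(a,ce,np.round(rc[1],1),plane(w,ce,0)[0][:2].round(4),plane(w,ce,.039)[0][:2].round(4))
E
python3 to.py 0.4063 -0.2782 0.056 70
```

```text
time_s: 10.05
tcp_pos: [0.5921, 0.0593, 0.063]
eef_rot: [180.0, -0.0, 89.1]
wrist_force: [-0.6, 0.2, 1.8]
gripper_width: 0.0174
grip_force: 60.7
time_s: 10.88
tcp_pos: [0.5956, 0.0596, 0.2297]
eef_rot: [179.3, -0.1, 89.1]
wrist_force: [1.1, 0.5, 0.2]
gripper_width: 0.0497
grip_force: 0.0
1316 [307.18, 168.4] [48. 72.] [0.5876 0.0576] [0.5884 0.0653]
53 [348.34, 162.02] [ 2. 17.] [0.6333 0.064 ] [0.6292 0.0711]
tcp [0.5942 0.0595 0.2267] rot [ 1.7956e+02 -4.0000e-02  8.9120e+01] -> row [-0.3407 -0.1839  0.169 ] [ 0.43 -0.12 19.12] rows>= 10.1
```

View pics/w7.png

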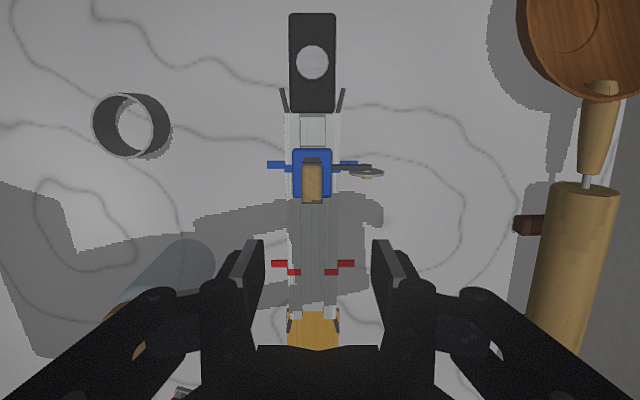

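The blue carriage stands in the slot with its body at rows 149–197, its wheel at (365,172) on the far side and the blue tabs at row 164. The red mark is at row 266. I'll check the centring, then move to red.

```bash
cat > chk.py <<'E'
from meas import *
def chk(w,c,tl,tr,body):
    m=mask(w,c);T=[]
    for lo,hi in(tl,tr):
        rr=[np.where(m[:,u])[0] for u in range(lo,hi)];rr=[x for x in rr if len(x)];a=np.median([x.min() for x in rr]);b=np.median([x.max()+1 for x in rr])
        T.append(plane(w,[[(lo+hi)/2,a-.5],[(lo+hi)/2,b-.5]],0)[:,:2]);print("tab",a,b,T[-1].round(4).tolist())
    lo,hi=body
    rr=[np.where(m[:,u])[0] for u in range(lo,hi)];a=np.median([x.min() for x in rr]);b=np.median([x.max()+1 for x in rr])
    P=plane(w,[[(lo+hi)/2,a-.5],[(lo+hi)/2,b-.5]],.039);print("body",a,b,P.round(4).tolist(),"c",P.mean(0).round(4),"front-25:",P[0,1].round(4)-.025,"mark",np.mean(T,(0,1)).round(4))
E
python3 - <<'E'
from chk import *
w=np.load("pics/w7.npy",allow_pickle=True).item()
chk(w,"blue",(268,284),(342,356),(294,301));chk(w,"blue",(268,284),(342,356),(324,331))
print(w["cam_to_world"][:3,3])
E
python3 drive.py '[[0.05,-0.341,-0.184,0.02,0,0,19],[0.05,-0.341,-0.184,0.02,0,0,19],[0.05,-0.341,-0.184,0.02,0,0,19],[0.05,-0.341,-0.184,0.02,0,0,19],[0.05,-0.341,-0.184,0.02,0,0,19],[0.05,-0.341,-0.184,0.02,0,0,19],[0.05,-0.341,-0.184,0.02,0,0,19],[0.05,-0.341,-0.184,0.04,0,0,19],[0.05,-0.341,-0.184,0.07,0,0,19],[0.05,-0.341,-0.184,0.07,0,0,19]]'|head -4
python3 to.py 0.4063 -0.2782 0.056 70
```

```text
tab 161.0 169.0 [[0.5534, 0.067], [0.5529, 0.0581]]
tab 161.0 164.0 [[0.634, 0.0657], [0.634, 0.0623]]
body 149.0 198.0 [[0.5795, 0.0852, 0.039], [0.5779, 0.0355, 0.039]] c [0.5787 0.0604 0.039 ] front-25: 0.0602 mark [0.5936 0.0633]
tab 161.0 169.0 [[0.5534, 0.067], [0.5529, 0.0581]]
tab 161.0 164.0 [[0.634, 0.0657], [0.634, 0.0623]]
body 149.0 198.0 [[0.6087, 0.0847, 0.039], [0.6084, 0.0349, 0.039]] c [0.6085 0.0598 0.039 ] front-25: 0.059699999999999996 mark [0.5936 0.0633]
[0.59564658 0.12921148 0.35894112]
time_s: 11.77
tcp_pos: [0.4003, -0.2805, 0.1509]
eef_rot: [-179.9, 0.0, 70.0]
wrist_force: [0.6, 0.2, 0.1]
tcp [ 0.4003 -0.2805  0.1509] rot [-179.93    0.     70.03] -> row [0.0042 0.0049 0.0949] [-0.07  0.    0.03] rows>= 2.3
```

```bash
python3 - <<'E'
from station import r, camrig, sensors, ticket
from meas import *
w=camrig.get_image("wrist");print(carriage(w,"red"))
t=camrig.get_image("top");np.save("pics/t8.npy",t,allow_pickle=True)
for a,ce,rc in comps(t,"blue",5): print(a,ce,plane(t,ce,0)[0][:2].round(4),plane(t,ce,.039)[0][:2].round(4))
E
python3 to.py 0.4063 -0.2782 0.056 70
```

```text
(0.40616802978515626, -0.27894537353515625, 55.20540237426758, 39.07917022705078, -19.92066192626953)
5 [25.4, 122.6] [0.7094 0.6733] [0.6966 0.6422]
8 [290.12, 164.88] [0.6162 0.0437] [0.6076 0.0413]
92 [281.08, 177.12] [0.5863 0.0646] [0.579  0.0612]
8 [280.5, 182.5] [0.5733 0.0657] [0.5667 0.0622]
16 [280.5, 190.5] [0.5542 0.0652] [0.5484 0.0618]
tcp [ 0.3988 -0.2797  0.149 ] rot [-1.796e+02 -9.000e-02  6.988e+01] -> row [0.0038 0.0072 0.0929] [-0.4  -0.09 -0.12] rows>= 2.2
```

```bash
python3 drive.py '[[0.05,0.002,0.003,0.03,0,0,0],[0.05,0.002,0.003,0.06,0,0,0],[0.05,0.002,0.003,0.06,0,0,0],[0.05,0.002,0.003,0.06,0,0,0],[0.05,0.002,0.003,0.06,0,0,0]]'|head -4
python3 to.py 0.4063 -0.279 0.056 70
```

```text
time_s: 12.28
tcp_pos: [0.4065, -0.2777, 0.0933]
eef_rot: [-180.0, -0.0, 70.2]
wrist_force: [0.4, -0.8, 0.0]
tcp [ 0.4065 -0.2777  0.0933] rot [-179.99   -0.     70.15] -> row [-0.0013  0.0002  0.0373] [-0.01 -0.    0.15] rows>= 0.9
```

```bash
python3 drive.py '[[0.05,-0.001,0,0.02,0,0,0],[0.05,-0.001,0,0.037,0,0,0],[0.05,-0.001,0,0.037,0,0,0],[0.05,-0.001,0,0.037,0,0,0],[0.01,-0.001,0,0.037,0,0,0],[0.01,-0.001,0,0.037,0,0,0],[0.01,-0.001,0,0.037,0,0,0],[0.01,-0.001,0,0.037,0,0,0],[0.01,-0.001,0,0.037,0,0,0]]' 60
python3 drive.py '[[0.01,0,0,-0.03,0,0,0],[0.01,0,0,-0.07,0,0,0],[0.01,0,0,-0.11,0,0,0],[0.01,0,0,-0.14,0,0,0],[0.01,0,0,-0.14,0,0,0]]'; python3 to.py 0.5885 -0.188 0.19 89.1
```

```text
time_s: 13.03
tcp_pos: [0.4064, -0.2793, 0.0569]
eef_rot: [179.9, 0.0, 70.1]
wrist_force: [0.0, 0.5, 7.6]
gripper_width: 0.0169
grip_force: 61.5
time_s: 13.45
tcp_pos: [0.4087, -0.281, 0.2019]
eef_rot: [179.4, 0.2, 70.1]
wrist_force: [0.1, -0.2, -1.0]
gripper_width: 0.0176
grip_force: 60.3
tcp [ 0.4087 -0.281   0.2019] rot [1.794e+02 1.700e-01 7.012e+01] -> row [0.1486 0.1373 0.0129] [  0.56   0.27 -18.98] rows>= 4.9
```

```bash
python3 drive.py '[[0.01,0.1486,0.137,0,0,0,-19],[0.01,0.1486,0.137,0,0,0,-19],[0.01,0.1486,0.137,0,0,0,-19],[0.01,0.1486,0.137,0,0,0,-19],[0.01,0.1486,0.137,0,0,0,-19],[0.01,0.1486,0.137,0.03,0,0,-19],[0.01,0.1486,0.137,0.07,0,0,-19],[0.01,0.1486,0.137,0.10,0,0,-19],[0.01,0.1486,0.137,0.10,0,0,-19],[0.01,0.1486,0.137,0.10,0,0,-19]]'|head -4;python3 drive.py '[[0.01,0,0,0,0,0,0],[0.01,0,0,0,0,0,0],[0.01,0,0,0,0,0,0]]'|head -4
python3 - <<'E'
from station import r, camrig, sensors, ticket
from meas import *
w=camrig.get_image("wrist");np.save("pics/w9.npy",w,allow_pickle=True);print(sensors.state()["tcp_pos"])
z=sensors.state()["tcp_pos"][2]-.0565+.031
for c,rows,z in(("red",(204,214),z),("brass",(160,176),.008)):
    m=mask(w,c)
    for v in rows:
        u=np.where(m[v,200:420])[0]+200
        if len(u): print(c,v,u.min(),u.max(),plane(w,[[u.min(),v],[u.max()+1,v]],z)[:,:2].round(4).tolist())
b=np.where(mask(w,"red")[100:,300:335].any(1))[0]+100;print("front row",b.min(),plane(w,[318,b.min()],z)[0].round(4))
E
python3 to.py 0.5885 -0.188 0.09 89.1
```

```text
time_s: 14.28
tcp_pos: [0.5836, -0.1852, 0.094]
eef_rot: [-179.7, -0.1, 89.1]
wrist_force: [-0.7, -0.2, -1.3]
time_s: 14.53
tcp_pos: [0.5865, -0.1864, 0.098]
eef_rot: [179.8, 0.1, 89.1]
wrist_force: [-0.1, 0.1, 0.1]
[ 0.58630946 -0.18628486  0.09777702]
red 204 278 356 [[0.568, -0.1654], [0.6071, -0.1661]]
red 214 278 355 [[0.5677, -0.1707], [0.6067, -0.1713]]
brass 160 271 367 [[0.5566, -0.1546], [0.6221, -0.1556]]
brass 176 272 366 [[0.5567, -0.1656], [0.6217, -0.1667]]
front row 187 [ 0.5881 -0.1739  0.008 ]
tcp [ 0.5863 -0.1863  0.0978] rot [1.7981e+02 6.0000e-02 8.9100e+01] -> row [-0.0017  0.0022  0.0078] [0.19 0.06 0.  ] rows>= 0.2
```

```bash
python3 drive.py '[[0.01,0,0.002,0.015,0,0,0],[0.01,0,0.002,0.026,0,0,0],[0.01,0,0.002,0.028,0,0,0],[0.01,0,0.002,0.028,0,0,0],[0.01,0,0.002,0.028,0,0,0]]' | head -4; python3 drive.py '[[0.01,0,0,0.003,0,0,0],[0.01,0,0,0.003,0,0,0],[0.01,0,0,0.003,0,0,0]]' | head -4;  python3 drive.py '[[0.01,0,0,0.002,0,0,0],[0.01,0,0,0.002,0,0,0],[0.01,0,0,0.002,0,0,0]]' | head -4
```

```text
time_s: 15.0
tcp_pos: [0.5868, -0.1856, 0.067]
eef_rot: [-179.9, -0.0, 89.1]
wrist_force: [0.5, -0.4, -2.1]
time_s: 15.25
tcp_pos: [0.5875, -0.1859, 0.065]
eef_rot: [180.0, 0.0, 89.1]
wrist_force: [1.1, -0.9, -1.3]
time_s: 15.5
tcp_pos: [0.5876, -0.1859, 0.0649]
eef_rot: [179.9, 0.0, 89.1]
wrist_force: [-5.8, 1.6, 16.9]
```

```bash
python3 drive.py '[[0.01,0,0,-0.003,0,0,0],[0.01,0.005,0,-0.003,0,0,0],[0.01,0.015,0,-0.003,0,0,0],[0.01,0.025,0,-0.003,0,0,0],[0.01,0.035,0,-0.003,0,0,0],[0.01,0.045,0,-0.003,0,0,0],[0.01,0.055,0,-0.003,0,0,0],[0.01,0.055,0,-0.003,0,0,0]]' | head -4; python3 drive.py '[[0.01,0.01,0,0,0,0,0],[0.01,0.02,0,0,0,0,0],[0.01,0.03,0,0,0,0,0],[0.01,0.04,0,0,0,0,0],[0.01,0.05,0,0,0,0,0],[0.01,0.055,0,0,0,0,0],[0.01,0.055,0,0,0,0,0],[0.01,0.055,0,0,0,0,0]]'|head -4
python3 - <<'E'
from rel import *
from station import r, camrig, sensors, ticket
w=camrig.get_image("wrist");np.save("pics/w10.npy",w,allow_pickle=True);cv2.imwrite("pics/w10.png",w["img"][:,:,::-1]);rel(w,"red");print(sensors.state()["tcp_pos"])
E
```

```text
time_s: 16.17
tcp_pos: [0.5878, -0.1284, 0.0654]
eef_rot: [-179.9, -0.0, 89.2]
wrist_force: [0.0, -0.1, -1.2]
time_s: 16.83
tcp_pos: [0.589, -0.0755, 0.0657]
eef_rot: [180.0, 0.0, 89.2]
wrist_force: [0.0, -0.6, -1.3]
tab 238 184.0 197.0 [ 0.5486 -0.0537  0.    ] [ 0.548 -0.062  0.   ]
tab 375 184.0 197.0 [ 0.6328 -0.0549  0.    ] [ 0.6332 -0.0632  0.    ]
lip 268 193.0 207.0 [ 0.5649 -0.0532  0.023 ] [ 0.5645 -0.0612  0.023 ]
lip 363 194.0 208.0 [ 0.6163 -0.0545  0.023 ] [ 0.6165 -0.0625  0.023 ]
front 188.0 [ 0.5897 -0.0463  0.04  ] centre y -0.07131931461341728 markmid [ 0.59062165 -0.05843021]
[ 0.58897149 -0.07582066  0.06573717]
```

View pics/w10.png

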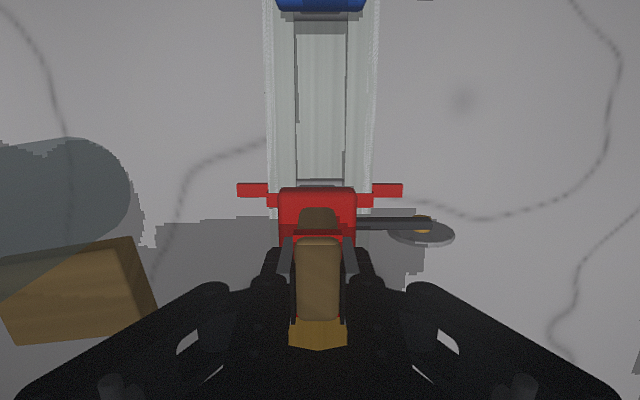

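The red carriage is in the slot with its front edge at row 188 and the red tabs at rows 184–197, leaving about 13 mm to go. Blue's rear face is at the top of the image.

```bash
python3 drive.py '[[0.01,0.007,0,0,0,0,0],[0.01,0.0135,0,0,0,0,0],[0.01,0.0135,0,0,0,0,0],[0.01,0.0135,0,0,0,0,0],[0.01,0.0135,0,0,0,0,0],[0.01,0.0135,0,0,0,0,0]]'|head -4
python3 - <<'E'
from rel import *
from station import r, camrig, sensors, ticket
w=camrig.get_image("wrist");np.save("pics/w11.npy",w,allow_pickle=True);rel(w,"red");print(sensors.state()["tcp_pos"])
E
```

```text
time_s: 17.38
tcp_pos: [0.5891, -0.0624, 0.0657]
eef_rot: [180.0, 0.0, 89.1]
wrist_force: [0.1, -0.2, -1.9]
tab 238 205.0 217.0 [ 0.5478 -0.0541  0.    ] [ 0.5472 -0.062   0.    ]
tab 375 205.0 217.0 [ 0.6336 -0.0554  0.    ] [ 0.6339 -0.0633  0.    ]
lip 268 216.0 230.0 [ 0.5643 -0.0534  0.023 ] [ 0.5639 -0.0617  0.023 ]
lip 363 216.0 217.0 [ 0.6168 -0.0542  0.023 ] [ 0.6168 -0.0548  0.023 ]
front 188.0 [ 0.5899 -0.0333  0.04  ] centre y -0.0582735467810159 markmid [ 0.59060717 -0.05870068]
[ 0.58912927 -0.06245327  0.06571039]
```

```bash
python3 drive.py '[[0.01,0,0,0.0008,0,0,0],[0.01,0,0,0.001,0,0,0],[0.01,0,0,0.001,0,0,0]]'; python3 drive.py '[[0.04,0,0,0,0,0,0],[0.04,0,0,0,0,0,0],[0.04,0,0,0,0,0,0],[0.04,0,0,0,0,0,0],[0.04,0,0,-0.02,0,0,0],[0.04,0,0,-0.05,0,0,0],[0.05,0,0,-0.09,0,0,0],[0.05,0,0,-0.12,0,0,0],[0.05,0,0,-0.12,0,0,0],[0.05,0,0,-0.12,0,0,0]]'; python3 drive.py '[[0.05,0,0,0,0,0,0],[0.05,0,0,0,0,0,0],[0.05,0,0,0,0,0,0],[0.05,0,0,0,0,0,0],[0.05,0,0,0,0,0,0]]'
python3 - <<'E'
from chk import *
from station import r, camrig, sensors, ticket
w=camrig.get_image("wrist");np.save("pics/w12.npy",w,allow_pickle=True);cv2.imwrite("pics/w12.png",w["img"][:,:,::-1])
for c in("red","blue"):
  for a,ce,rc in comps(w,c,20): print(c,a,ce,np.round(rc[1],1))
E
```

```text
time_s: 17.68
tcp_pos: [0.5892, -0.0624, 0.0649]
eef_rot: [180.0, 0.0, 89.1]
wrist_force: [-0.8, -0.1, 2.0]
gripper_width: 0.017
grip_force: 60.4
time_s: 18.52
tcp_pos: [0.5904, -0.0624, 0.1868]
eef_rot: [179.7, 0.0, 89.1]
wrist_force: [-0.9, 1.1, -0.5]
gripper_width: 0.0502
grip_force: 0.0
time_s: 18.93
tcp_pos: [0.5886, -0.0622, 0.1837]
eef_rot: [-179.9, -0.0, 89.1]
wrist_force: [-0.9, -0.7, 0.3]
gripper_width: 0.0502
grip_force: 0.0
red 1762 [313.48, 176.43] [55. 83.]
red 61 [361.33, 168.98] [ 2. 20.]
blue 2407 [317.51, 36.84] [82.  88.7]
```

View pics/w12.png

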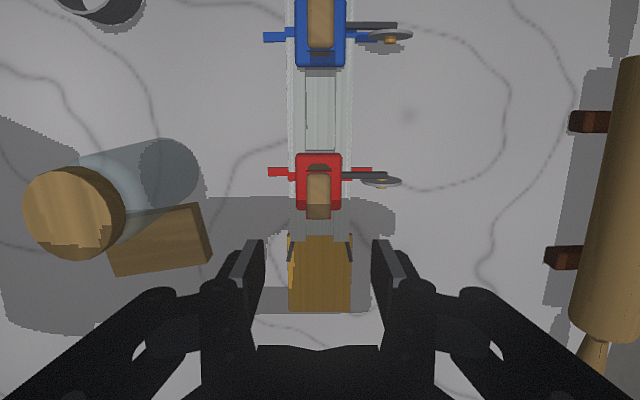

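```bash
python3 drive.py '[[0.05,0.04,0,-0.02,0,0,0],[0.05,0.08,0,-0.05,0,0,0],[0.05,0.08,0,-0.06,0,0,0],[0.05,0.08,0,-0.06,0,0,0],[0.05,0.08,0,-0.06,0,0,0],[0.05,0.08,0,-0.06,0,0,0],[0.05,0.08,0,-0.06,0,0,0],[0.05,0.08,0,-0.06,0,0,0]]' | head -3
python3 - <<'E'
from chk import *
from station import r, camrig, sensors, ticket
w=np.load("pics/w12.npy",allow_pickle=True).item();chk(w,"red",(269,286),(352,371),(297,303))
w=camrig.get_image("wrist");np.save("pics/w13.npy",w,allow_pickle=True)
def car(w,c):
    print(c)
    m=mask(w,c)
    n,l,st,ce=cv2.connectedComponentsWithStats(m);i=1+np.argmax(st[1:,4]);x0,y0,ww,hh=st[i,:4]
    # body columns: long runs; tab columns: short runs left of body
    h=m[y0-2:y0+hh+2].sum(0);body=np.where(h>.75*hh)[0];print("body cols",body.min(),body.max())
    B=[body.min()+1,body.min()+5];chk(w,c,(x0+2,body.min()-14),(body.max()+18,body.max()+26),B)
car(w,"blue");car(w,"red")
E
```

```text
time_s: 19.65
tcp_pos: [0.5896, 0.0168, 0.2434]
eef_rot: [-179.9, 0.0, 89.1]
tab 168.0 176.0 [[0.5504, -0.0539], [0.5501, -0.0618]]
tab 168.0 171.0 [[0.6318, -0.0551], [0.6319, -0.058]]
body 154.0 210.0 [[0.5749, -0.0346, 0.039], [0.5734, -0.084, 0.039]] c [ 0.5741 -0.0593  0.039 ] front-25: -0.0596 mark [ 0.591  -0.0572]
blue
body cols 301 338
tab 121.0 128.0 [[0.5512, 0.0665], [0.5509, 0.0588]]
tab 126.0 127.0 [[0.638, 0.0596], [0.638, 0.0585]]
body 104.0 154.0 [[0.5778, 0.0846, 0.039], [0.5765, 0.0352, 0.039]] c [0.5771 0.0599 0.039 ] front-25: 0.05959999999999999 mark [0.5945 0.0609]
red
body cols 301 335
tab 223.0 229.0 [[0.5476, -0.0543], [0.5473, -0.0621]]
tab 223.0 229.0 [[0.6366, -0.0557], [0.6367, -0.0635]]
body 216.5 259.5 [[0.5746, -0.0324, 0.039], [0.5732, -0.0836, 0.039]] c [ 0.5739 -0.058   0.039 ] front-25: -0.0574 mark [ 0.592  -0.0589]
```

Red is within about 1 mm. Three views put blue about 2 mm short of its mark, so I'll regrasp it and nudge it on.

```bash
python3 to.py 0.592 0.0593 0.064 89.1; python3 drive.py '[[0.045,0.0425,0.0015,0,0,0,0],[0.045,0.0425,0.0015,0.04,0,0,0],[0.045,0.0425,0.0015,0.08,0,0,0],[0.045,0.0425,0.0015,0.12,0,0,0],[0.045,0.0425,0.0015,0.15,0,0,0],[0.045,0.0425,0.0015,0.15,0,0,0],[0.045,0.0425,0.0015,0.15,0,0,0],[0.045,0.0425,0.0015,0.15,0,0,0]]' | head -3;  python3 to.py 0.592 0.0593 0.064 89.1
```

```text
tcp [0.5898 0.0169 0.2436] rot [-1.7989e+02  1.0000e-02  8.9050e+01] -> row [0.0424 0.0018 0.1796] [-0.11  0.01 -0.05] rows>= 4.4
time_s: 20.37
tcp_pos: [0.5936, 0.0599, 0.096]
eef_rot: [179.9, -0.0, 89.1]
tcp [0.5936 0.0599 0.096 ] rot [ 1.7991e+02 -1.0000e-02  8.9090e+01] -> row [-0.0006 -0.0016  0.032 ] [ 0.09 -0.01 -0.01] rows>= 0.8
```

```bash
python3 drive.py '[[0.045,0,-0.001,0.016,0,0,0],[0.045,0,-0.001,0.03,0,0,0],[0.045,0,-0.001,0.03,0,0,0],[0.045,0,-0.001,0.03,0,0,0],[0.01,0,-0.001,0.03,0,0,0],[0.01,0,-0.001,0.03,0,0,0],[0.01,0,-0.001,0.03,0,0,0],[0.01,0,-0.001,0.03,0,0,0]]' 40; python3 drive.py '[[0.01,0.001,0,0,0,0,0],[0.01,0.002,0,0,0,0,0],[0.01,0.002,0,0,0,0,0],[0.01,0.002,0,0,0,0,0],[0.01,0.002,0,0,0,0,0]]'
python3 - <<'E'
from rel import *
from station import r, camrig, sensors, ticket
w=camrig.get_image("wrist");rel(w,"blue",.039);print(sensors.state()["tcp_pos"])
E
```

```text
time_s: 21.03
tcp_pos: [0.5924, 0.0602, 0.0658]
eef_rot: [179.9, -0.0, 89.1]
wrist_force: [-0.7, 0.3, 6.5]
gripper_width: 0.0175
grip_force: 40.4
time_s: 21.45
tcp_pos: [0.5926, 0.0619, 0.0658]
eef_rot: [179.9, 0.0, 89.1]
wrist_force: [0.2, -2.3, 5.0]
gripper_width: 0.0176
grip_force: 40.3
tab 238 210.0 224.0 [0.5511 0.0669 0.    ] [0.5504 0.0576 0.    ]
tab 375 210.0 221.0 [0.6373 0.0656 0.    ] [0.6377 0.0582 0.    ]
lip 268 223.0 237.0 [0.5676 0.0667 0.023 ] [0.5672 0.0583 0.023 ]
lip 363 235.0 237.0 [0.6207 0.0587 0.023 ] [0.6207 0.0574 0.023 ]
front 192.0 [0.5934 0.0887 0.039 ] centre y 0.06372509343193938 markmid [0.59413746 0.06208262]
[0.59254638 0.06192871 0.06577187]
```

```bash
python3 drive.py '[[0.04,0,0,0,0,0,0],[0.04,0,0,0,0,0,0],[0.04,0,0,0,0,0,0],[0.04,0,0,0,0,0,0],[0.04,0,0,-0.02,0,0,0],[0.04,0,0,-0.05,0,0,0],[0.04,-0.01,0,-0.09,0,0,0],[0.04,-0.04,0,-0.13,0,0,0],[0.04,-0.05,0,-0.17,0,0,0],[0.04,-0.05,0,-0.18,0,0,0]]'; python3 drive.py '[[0.04,0,0,0,0,0,0],[0.04,0,0,0,0,0,0],[0.04,0,0,0,0,0,0],[0.04,0,0,0,0,0,0],[0.04,0,0,0,0,0,0]]'|head -3
python3 - <<'E'
from chk import *
from station import r, camrig, sensors, ticket
w=camrig.get_image("wrist");np.save("pics/w14.npy",w,allow_pickle=True);cv2.imwrite("pics/w14.png",w["img"][:,:,::-1])
for c in("blue","red"):
    print(c);m=mask(w,c)
    n,l,st,ce=cv2.connectedComponentsWithStats(m);i=1+np.argmax(st[1:,4]);x0,y0,ww,hh=st[i,:4]
    h=m[y0-2:y0+hh+2].sum(0);body=np.where(h>.75*hh)[0]
    chk(w,c,(x0+2,body.min()-14),(body.max()+18,body.max()+26),[body.min()+1,body.min()+5])
E
```

```text
time_s: 22.33
tcp_pos: [0.5925, 0.0104, 0.2497]
eef_rot: [179.7, 0.0, 89.0]
wrist_force: [1.2, -0.2, 0.1]
gripper_width: 0.0402
grip_force: 0.0
time_s: 22.75
tcp_pos: [0.5899, 0.0126, 0.2429]
eef_rot: [-179.8, -0.0, 89.1]
blue
tab 117.0 124.0 [[0.5513, 0.0666], [0.551, 0.0589]]
tab 120.0 121.0 [[0.6388, 0.0621], [0.6388, 0.061]]
body 98.0 148.0 [[0.5778, 0.086, 0.039], [0.5766, 0.0371, 0.039]] c [0.5772 0.0616 0.039 ] front-25: 0.06099999999999999 mark [0.595  0.0621]
red
tab 220.0 226.0 [[0.5479, -0.0546], [0.5476, -0.0623]]
tab 220.0 226.0 [[0.6365, -0.0557], [0.6367, -0.0635]]
body 213.0 256.0 [[0.5748, -0.0325, 0.039], [0.5735, -0.0833, 0.039]] c [ 0.5742 -0.0579  0.039 ] front-25: -0.0575 mark [ 0.5922 -0.059 ]
```

View pics/w14.png

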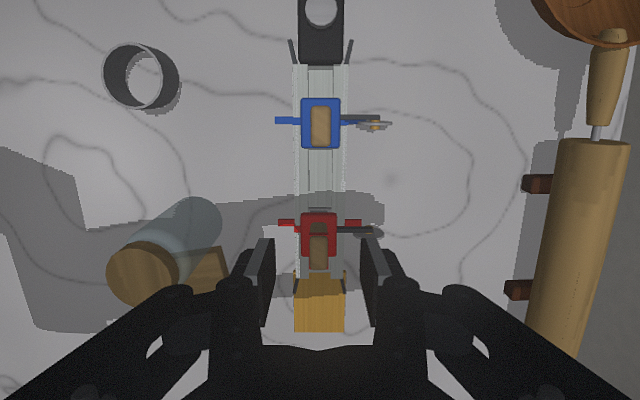

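Both carriages stand free in the slot, blue body at about (320,123) and red at (318,234), wheels on the far side. Each is within about 1 mm of its mark, the gripper is clear and the bystanders are in place. Handing in.

```bash
python3 -c "
from station import r, camrig, sensors, ticket
print(ticket.job_done())"
```

```text
the job is handed in; nothing more can be done
None
```

Job handed in: both carriages stand free in the slot with their wheels on the far side, each measured within about 1 mm of its own mark; the arm ran about 23 s and touched none of the other kitchen things.

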